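Slide the battery pack home under the charger

TASK

Take the yellow battery pack out of its black tray, lay it flat on the bench and let go; then take it anew by its red grip and slide it, brass contacts first, into the charger's free bay (the one below the green lamp) until it is gently pushed fully home against the back of the bay, and let go. Never push or jam it hard against the charger, and leave the grey spare pack in the other bay, the solder reel and the screwdriver where they are.

Things in the scene. Friction and masses are not known exactly. Their poses are not given: they have to be found in the camera images.
- pack: yellow battery pack, 0.4 to 0.8 kg: a box 50 (x) by 150 (y) by 42 (z) mm, red grip on its +y end, brass contacts on its -y end. Origin: centre of the box's underside (grip not counted), z up. It starts flat on the tray's floor, its axes along the tray's within 6 degrees.
- pack_grip (a point): middle of the pack's red grip, an upright fin 12 mm thick (pack's x) on the middle line, standing out of the end face from the pack's y = +75 to +115 mm, z = 7 to 35 mm; this point is at y = +95, z = +21 mm. Same axes as the pack.
- tray: black fixed tray, outside 100 (x) by 230 (y) by 14 (z) mm, walls and floor 4 mm, open above. Origin: centre of its underside, on the bench.
- dock: fixed charger, 200 mm wide (x), 150 mm tall; two bays at its foot open to its own +y. Origin: on the bench in the plane of the mouths, midway between the bays. Bays' middle lines at x = -40 and +40 mm, along y; each 56 mm wide, 50 mm high, the bench its floor, back wall at y = -156 mm. Fully home, a pack's origin is at y = -81 mm, its axes along the dock's, its grip 34 mm out of the mouth.
- dock_brow (a point): middle of the lower edge of the overhang above the mouths, at the dock's y = +12, z = 100 mm. The case is solid: from z = 50 to 100 mm its face is at y = 0, above that the brow juts out to y = +12 mm. So an upright gripper cannot carry the pack home by its grip: lean it about 40 degrees, fingers pointing down and into the bay.
- lamp: round green lamp 22 mm across on a black 34 mm square foot, fixed on the charger's roof (150 mm up) above the free bay, at the dock's y = -81 mm, x = -40 or +40 mm: straight above where the pack's origin lies when home. Origin: centre of the foot's underside.
- spare: grey spare battery pack, otherwise the same as the yellow one, already home in the other bay with its red grip sticking out. Leave it.
- reel: steel solder reel standing on the bench, 52 mm across, 46 mm tall. Origin: centre of its underside. Leave it.
- screwdriver: screwdriver with a red handle lying on the bench, about 200 mm long along its own x. Leave it.
Not all that is in view belongs to the job. Of the things shaped like the pack, the yellow one is meant.

How it is judged:
By the outcome, as a careful person would: the job done as asked, in the order asked, and still so for the second after the job is handed in, with the robot touching nothing.
It also fails if it takes over 54 s, if anything falls off the work surface, if the arm or the gripper's body presses on something with over 40 N, if the wrist force passes 120 N, or if a joint passes its speed limit or range.

ROBOT

A 6-joint arm with a two-finger parallel gripper is mounted at the origin on the work surface. World frame = base frame: x ahead of the robot, y to its left, z up, the work surface at z = 0. Lengths are in m, angles in rad, forces in N, time in s.
With the tool pointing down it reaches from about 0.375 to 0.925 m from the base axis. Payload 5.7 kg.
Tool frame: the origin (TCP) lies midway between the tips of the shut fingers; the grasp point (between the pads) lies 19 mm behind it; z points along the fingers, y is the line along which they close (so a half turn about z gives the same grasp; the last joint's range is limited). The gripper opens to 85 mm and grips with 20 to 120 N. Pads are 22 mm wide; open, the fingers measure 114 mm over their backs; the gripper's body (76 mm by 85 mm) begins 54 mm behind the grasp point. The pads swing forward as they close: fully open they stand 13 mm farther back than shut.
Start: joints at [1.22, 0.359, 1.51, -0, 1.272, -0.115], TCP at [0.14, 0.583, 0.196] pointing down, gripper open.
Joint ranges: [-2.97, 2.97], [-1.01, 2.36], [0.21, 2.38], [-0.96, 4.11], [0.2, 2.71], [-2.98, 2.98]. Speed limits (rad/s): [2.39, 2.39, 3.14, 3.14, 3.14, 3.14].

INTERFACE

Orientations are given as [roll, pitch, yaw] about the fixed x, y, z axes, in that order (R = Rz(yaw) Ry(pitch) Rx(roll)).
In Python, from cell import r gives the robot as it stands.
- The arm moves only by the tool arm_command, never from a script. Its argument "series" is a list of rows, each an object with "translation": the shift along the tool's x, y, z each as a share of 0.12 m, from -1 to 1, a list of three; "dr": the turn, a rotation vector about the tool's x, y, z each as a share of 0.5 rad, from -1 to 1, a list of three; "grip": the opening, from 0 (shut) to 1 (fully open). A call has 1 to 20 rows; each row is the pose to reach, as a shift and turn from the pose commanded when the call began, along the tool's axes at that moment; what a row does not reach only later rows make up. A row lasts 1/10 s, in which the tool goes at most 50 mm and 8.59 degrees, less where a joint would pass 70% of its speed; a pose out of reach is approached as far as the arm can. A call with a number of a shift or a turn outside -1 to 1 is refused whole. A call with a gripper value outside its range is refused whole. The fingers move at their own pace and stop on an object; "force" is the grip in N (left out, the last holds). Time passes only in rows, so rows that repeat a pose let the fingers close. It gives the time, the measured TCP pose, the force, the opening and the grip force at its end, in the units of the state.
- r.get_state(): the state, without advancing time (a new reading comes with each control period).
- r.camera(name): name is "side" or "top" or "wrist"; returns a dict with "img" (480x640x3 uint8, red, green, blue), "z_map" (480x640 float32, m along the optical axis (not along the pixel's ray), 0 where there is no reading), "vfov" (degrees; the focal length in pixels is half the picture's height over the tangent of half this angle, whatever the lens; pixels are square), "cx", "cy" (the principal point, pixels), "dist_coeffs" ([k1, k2, p1, p2, k3] as OpenCV has them; the pictures are not rectified), "rvec" (rotation vector, rad) and "tvec" (3), from world to camera coordinates, as OpenCV has them; the wrist camera has in their place "T_tool_cam" (4x4, takes a point from camera to tool coordinates, whose origin is the TCP and whose axes are the flange's). Camera axes: x right, y down, z forward; pixel columns grow to the right and rows downward; lengths in m; the calibration is good to about 2 mm. A picture is of the moment at which its call begins: read the wrist's pose just before it.
- r.finish_job(): hands the job in; it is judged then, once.
Trained networks look in the newest picture that a camera, given by its name, has taken for a name from the list of things; names that differ only in an ending like _2 or _b are one class to them, and where a whole thing is asked for, a point or a joint stands for the part that bears it (a point fixed in the world has none). Each returns a list of dicts, best first, with "p" (0 to 1); they miss things now and then, are a little off and sometimes report something else, mostly with a low value. They report only what shows in the picture. A call takes as long as a camera call. They do not tell look-alikes from the thing itself.
- r.spot_in(query, camera): "box" ([centre column, centre row, width, height] in pixels, round what is visible of it).
- r.regions_of(query, camera): "region" (480x640 bool, what is visible of it) and "box" ([centre column, centre row, width, height] in pixels, round what is visible of it).
The state is a dict: "t": time; "joints": joint angles; "joint_velocities": joint speeds; "joint_efforts": joint torques, N m; "tcp_pos": TCP position; "tool_rot": TCP orientation; "force": force on the tool from outside, world axes, zero at the start; "torque": the same for the moment, N m; "opening": finger opening in m; "grip_force": force on a finger pad.
Only numpy, scipy, OpenCV 4.12 (cv2) and the standard library are available. Lean on these libraries where they do the work, as an engineer would, in place of code of your own. Each camera call takes 0.05 s, during which the arm holds its last target. There are 200 camera calls.

## Working session

There is one attempt and no reset: what is moved stays moved. The work goes in short steps, Python scripts to look and compute and a tool call to move; the robot and the scene stay as the last step left them, time stands still between calls to the robot, and variables do not carry over. Pictures are saved under pics/ and viewed, at most 10 in all, crops included, and the job is handed in when it is done.

Besides the shell and the picture viewer there is one more tool, called after "Emit:" as name([rows], argument=value, ...), one row to a line, values as JSON. arm_command: Moves the arm, as the interface text tells. Shift numbers are shares of 0.12 m and turn numbers shares of 0.5 rad, none past 1 either way. Its arguments: {"type":"object","properties":{"series":{"type":"array"},"force":{"type":"number"}},"required":["series"]}

```bash
ls; mkdir -p pics
cat > h.py <<'E'
import numpy as np,cv2
from cell import r
from scipy.spatial.transform import Rotation as Ro
def K(c):
    h=c["img"].shape[0]; f=h/2/np.tan(np.radians(c["vfov"])/2)
    return np.array([[f,0,c["cx"]],[0,f,c["cy"]],[0,0,1]])
def T(c,st=None):
    if "rvec" in c:
        R=cv2.Rodrigues(np.array(c["rvec"],float))[0]; t=np.array(c["tvec"],float).ravel()
        M=np.eye(4);M[:3,:3]=R.T;M[:3,3]=-R.T@t;return M
    M=np.eye(4);M[:3,:3]=Ro.from_euler('xyz',st["tool_rot"]).as_matrix();M[:3,3]=st["tcp_pos"]
    return M@np.array(c["T_tool_cam"])
def cloud(c,uv,st=None):
    uv=np.asarray(uv,float).reshape(-1,2); z=c["z_map"][uv[:,1].astype(int),uv[:,0].astype(int)]
    n=cv2.undistortPoints(uv[:,None],K(c),np.array(c["dist_coeffs"],float))[:,0]
    p=np.c_[n*z[:,None],z]; M=T(c,st); p=p@M[:3,:3].T+M[:3,3]; p[z==0]=np.nan; return p
def maskpts(c,m,st=None):
    v,u=np.nonzero(m); p=cloud(c,np.c_[u,v],st); return p[~np.isnan(p[:,0])]
def save(c,n): cv2.imwrite("pics/"+n,c["img"][:,:,::-1])
E
python3 - <<'E'
from h import *
print(r.get_state())
for n in("top","side"):
    c=r.camera(n); save(c,n+"0.png"); np.save("pics/%s.npy"%n,c,allow_pickle=True)
    print(n,T(c)[:3,3].round(3),c["vfov"],c["dist_coeffs"])
    for q in "pack pack_grip tray dock dock_brow lamp spare reel screwdriver".split():
        print(q,[(np.round(d["box"]).astype(int).tolist(),round(d["p"],2)) for d in r.spot_in(q,n)][:4])
E
```

```text
pics
{'t': 0.0, 'joints': array([ 1.21990750e+00,  3.59488268e-01,  1.51146191e+00,  6.87637305e-06,
        1.27248120e+00, -1.15080135e-01]), 'joint_velocities': array([-0.00068036, -0.00062329,  0.00191898, -0.00056595, -0.00193801,
       -0.0016888 ]), 'joint_efforts': array([-2.73499405e-03, -5.27624094e+01, -2.78620845e+01, -4.04788871e-04,
        1.33057893e-02,  7.25296132e-06]), 'tcp_pos': array([0.13991032, 0.58268526, 0.19535238]), 'tool_rot': array([-3.13976684e+00, -2.17659760e-04,  2.90578174e+00]), 'force': array([-0.63409824, -1.02165975,  0.91746812]), 'torque': array([ 0.02022853, -0.05497087,  0.03675058]), 'grip_force': 0.0, 'opening': 0.0851812790563347}
top [0.443 0.176 1.278] 50.65851758314331 [-0.13268734  0.          0.          0.          0.        ]
pack [([176, 299, 73, 45], 0.95), ([352, 285, 48, 66], 0.88), ([273, 335, 79, 34], 0.63), ([267, 232, 25, 76], 0.56)]
pack_grip [([267, 234, 26, 80], 0.75), ([496, 216, 14, 14], 0.73), ([352, 284, 49, 71], 0.65), ([272, 333, 73, 31], 0.65)]
tray [([269, 230, 49, 98], 0.98)]
dock [([486, 236, 101, 104], 0.97)]
dock_brow [([487, 236, 103, 97], 0.55)]
lamp [([498, 218, 16, 15], 0.79)]
spare []
reel [([403, 126, 21, 28], 0.63)]
screwdriver [([299, 138, 10, 78], 0.94)]
side [1.125 0.692 0.651] 53.854239710674165 [-0.06722794  0.          0.          0.          0.        ]
pack [([519, 319, 77, 72], 0.94), ([435, 250, 80, 37], 0.76), ([334, 246, 76, 34], 0.56)]
pack_grip [([334, 244, 78, 33], 0.96), ([438, 249, 84, 40], 0.87), ([376, 311, 66, 63], 0.8), ([521, 321, 81, 77], 0.8)]
tray [([374, 321, 109, 83], 0.6)]
dock [([212, 205, 108, 100], 0.72)]
dock_brow [([163, 304, 28, 32], 0.68), ([210, 205, 110, 98], 0.63)]
lamp [([196, 180, 18, 10], 0.65)]
spare [([243, 231, 23, 23], 0.81), ([264, 364, 86, 70], 0.42)]
reel [([164, 305, 29, 34], 0.8)]
screwdriver [([264, 365, 84, 68], 0.9)]
```

View pics/top0.png

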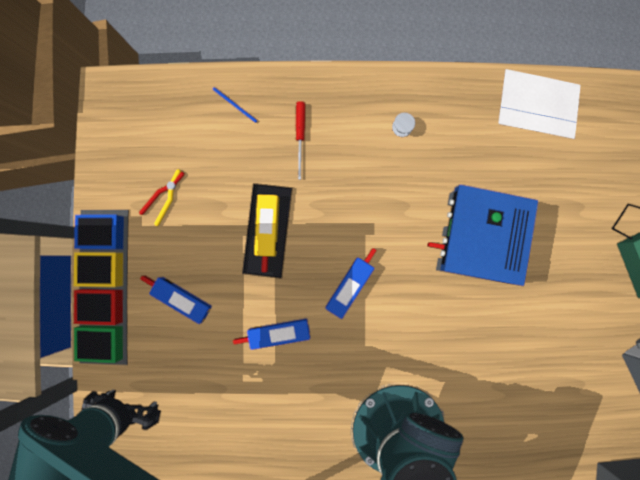

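View pics/side0.png

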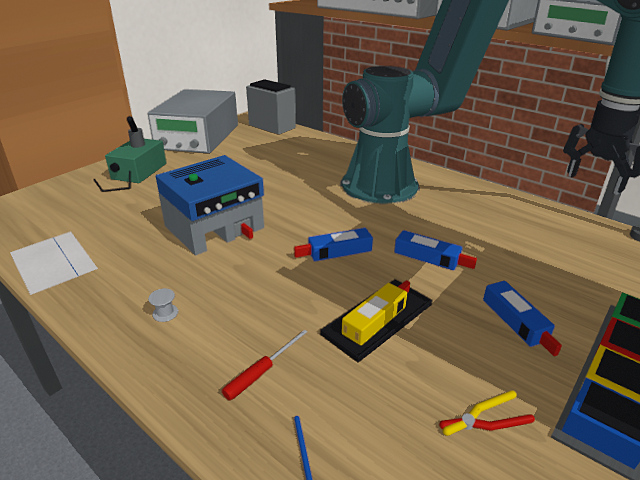

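The pack wanted is the yellow one in the black tray, at top (266,225) with its grip at (265,265). The look-alikes are three blue packs at (180,300), (278,334) and (350,287), and the spare is in the near bay with its grip at (437,245). The lamp at (496,216) puts the free bay on the side far from the robot.

```bash
cat > m.py <<'E'
from h import *
def rect(p):  # metric min-area rect, in mm
    (c,s,a)=cv2.minAreaRect((p[:,:2]*1000).astype(np.float32)); return np.round(c,1),np.round(s,1),round(a,2)
if __name__=="__main__":
  for n in("top","side"):
    c=np.load("pics/%s.npy"%n,allow_pickle=True).item()
    hsv=cv2.cvtColor(c["img"],cv2.COLOR_RGB2HSV); V,U=np.mgrid[:480,:640]
    P=cloud(c,np.c_[U.ravel(),V.ravel()]).reshape(480,640,3)
    H,S,Z=hsv[...,0],hsv[...,1],P[...,2]
    def sel(m):
        m=cv2.morphologyEx(m.astype(np.uint8),cv2.MORPH_OPEN,np.ones((2,2))); return P[m>0]
    bx=P[...,0];by=P[...,1]
    near=(abs(bx-.55)<.15)
    py=(bx>.45)&(bx<.8)&(by>.15)&(by<.45)
    y=sel((H>22)&(H<33)&(S>150)&py&(Z>.03)&(Z<.06)); print(n,"pack top z",np.median(y[:,2]).round(4),rect(y))
    yw=sel(py&(Z>.036)&(Z<.056)); print("by height",rect(yw))
    g=sel(((H<6)|(H>174))&(S>150)&py&(Z>.015)&(Z<.055)&(bx<.6)); print("grip",g.mean(0).round(4) if len(g) else None,rect(g) if len(g) else None)
    tr=sel((hsv[...,2]<60)&py&(Z<.025)); print("tray",rect(tr))
    d=sel((Z>.14)&(Z<.16)&(by<.0)&(by>-.4)&(bx>.3)&(bx<.8)); print("roof",np.median(d[:,2]).round(4),rect(d))
    l=sel((H>45)&(H<75)&(S>150)&(by<.0)&(by>-.4)&(bx>.3)&(Z>.145)); print("lamp",l.mean(0).round(4) if len(l) else None)
    sg=sel(((H<6)|(H>174))&(S>150)&(by>-.2)&(by<.1)&(bx>.3)&(bx<.6)&(Z>.0)&(Z<.055)); print("sparegrip",sg.mean(0).round(4) if len(sg) else None,rect(sg) if len(sg) else None)
    bl=sel((H>100)&(H<125)&(S>120)&(Z<.06)&(Z>.03)&(bx>.2)); print("blue packs",rect(bl))
E
python3 m.py
python3 -c "
import cv2;i=cv2.imread('pics/top0.png')[170:290,220:320];cv2.imwrite('pics/crop.png',cv2.resize(i,None,fx=5,fy=5,interpolation=2))"
```

```text
top pack top z nan (array([518.3, 326.4]), array([ 46.5, 140.9]), 85.07)
by height (array([518.3, 326.5]), array([ 43.6, 141.5]), 84.1)
grip None None
tray (array([453.6, 268.4]), array([ 0. , 12.3]), 0.0)
roof nan (array([ 492.8, -225.7]), array([248.8, 225. ]), 79.32)
lamp [ 0.5248 -0.2007  0.1648]
sparegrip [nan nan nan] (array([454.4, -11.5]), array([ 28.2, 197.6]), 10.05)
blue packs (array([nan, nan]), array([0., 0.]), 0.0)
side pack top z nan (array([519.2, 331.5]), array([ 37.4, 151.5]), 81.4)
by height (array([525.8, 352.5]), array([ 41.3, 153.1]), 69.9)
grip None None
tray (array([532.2, 336.8]), array([ 93.1, 189.6]), 78.21)
roof nan (array([ 395.9, -205. ]), array([414. , 163.6]), 42.42)
lamp [ 0.5307 -0.1895  0.1576]
sparegrip [nan nan nan] (array([454. ,  -3.2]), array([ 43.9, 200.5]), 2.62)
blue packs (array([341.6, 467.3]), array([747., 317.]), 80.11)
```

View pics/crop.png

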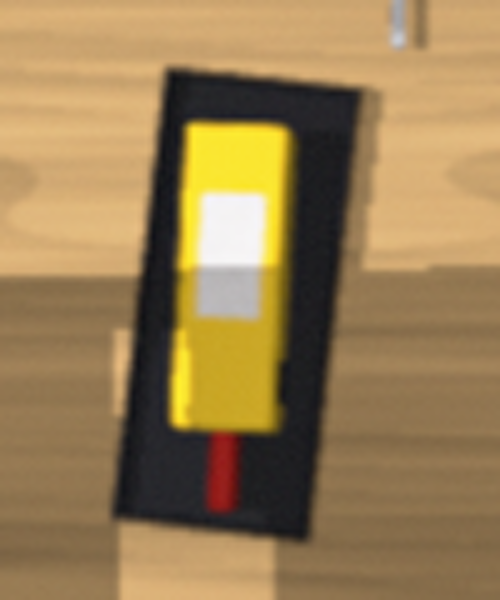

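The crop shows the yellow pack in the tray, red grip pointing towards the robot, label on top. That confirms the choice. I'll move above it.

Emit:
arm_command([
  {"translation": [-0.45,-0.17,-0.1],"dr": [0,0,0],"grip": 1},
  {"translation": [-0.89,-0.34,-0.2],"dr": [0,0,0],"grip": 1},
  {"translation": [-0.89,-0.34,-0.2],"dr": [0,0,0],"grip": 1},
])

```text
t: 1.3
tcp_pos: [0.2376, 0.5172, 0.2212]
tool_rot: [3.141, 0.002, 2.904]
force: [-0.5, 0.3, 0.7]
opening: 0.0853
grip_force: 0.0
```

Emit:
arm_command([
  {"translation": [-0.45,-0.17,-0.1],"dr": [0,0,0],"grip": 1},
  {"translation": [-0.89,-0.34,-0.2],"dr": [0,0,0],"grip": 1},
  {"translation": [-0.89,-0.34,-0.2],"dr": [0,0,0],"grip": 1},
])

```text
t: 1.6
tcp_pos: [0.3323, 0.4526, 0.2453]
tool_rot: [3.14, 0.002, 2.903]
force: [0.3, 0.2, 0.4]
opening: 0.0857
grip_force: 0.0
```

Emit:
arm_command([
  {"translation": [-0.45,-0.17,0],"dr": [0,0,0],"grip": 1},
  {"translation": [-0.89,-0.34,0],"dr": [0,0,0],"grip": 1},
  {"translation": [-0.89,-0.34,0],"dr": [0,0,0],"grip": 1},
])

```text
t: 1.9
tcp_pos: [0.4264, 0.3875, 0.2441]
tool_rot: [-3.141, 0.002, 2.903]
force: [-0.4, -0.2, 0.3]
opening: 0.0854
grip_force: 0.0
```

Emit:
arm_command([
  {"translation": [-0.45,-0.17,0],"dr": [0,0,-0.2],"grip": 1},
  {"translation": [-0.89,-0.34,0],"dr": [0,0,-0.37],"grip": 1},
  {"translation": [-0.89,-0.34,0],"dr": [0,0,-0.37],"grip": 1},
  {"translation": [-0.89,-0.34,0],"dr": [0,0,-0.37],"grip": 1},
])

```text
t: 2.3
tcp_pos: [0.5186, 0.3243, 0.2437]
tool_rot: [3.142, -0.001, 3.087]
force: [-0.9, 0.6, -0.3]
opening: 0.0853
grip_force: 0.0
```

```bash
cat > w.py <<'E'
from h import *
def yellow(name=None):
    st=r.get_state(); c=r.camera("wrist")
    if name: save(c,name)
    hsv=cv2.cvtColor(c["img"],cv2.COLOR_RGB2HSV)
    m=(hsv[...,0]>20)&(hsv[...,0]<34)&(hsv[...,1]>140)
    p=maskpts(c,m,st); return st,c,p
if __name__=="__main__":
    st,c,p=yellow("w1.png"); print(st["t"],st["tcp_pos"],st["tool_rot"],st["joints"],st["force"]); print(np.round(c["T_tool_cam"],3),c["vfov"])
    p=p[(p[:,2]>.036)&(p[:,2]<.056)]
    print(len(p),p.mean(0),np.median(p[:,2]),cv2.minAreaRect((p[:,:2]*1000).astype(np.float32)))
    print("pack",[(d["box"],d["p"]) for d in r.spot_in("pack","wrist")][:3])
E
python3 w.py
```

```text
2.3 [0.5185799  0.3242759  0.24365718] [ 3.14155405e+00 -6.01210592e-04  3.08728597e+00] [ 4.45718648e-01  3.38644377e-01  1.42058538e+00  3.27899636e-04
  1.38287200e+00 -1.07083232e+00] [-0.8962962   0.61862836 -0.33505312]
[[-0.001 -0.958 -0.288  0.073]
 [ 1.    -0.001 -0.    -0.   ]
 [ 0.    -0.288  0.958 -0.177]
 [ 0.     0.     0.     1.   ]] 67.00482929241122
4923 [0.5077326  0.330664   0.04529418] 0.04540346231608294 ((517.4850463867188, 330.4983215332031), (50.34139633178711, 149.3267822265625), 87.14518737792969)
pack [([114.2, 82.5, 115.0, 165.0], 0.92), ([548.7, 33.4, 168.4, 65.1], 0.79), ([322.4, 175.9, 48.5, 182.8], 0.72)]
```

View pics/w1.png

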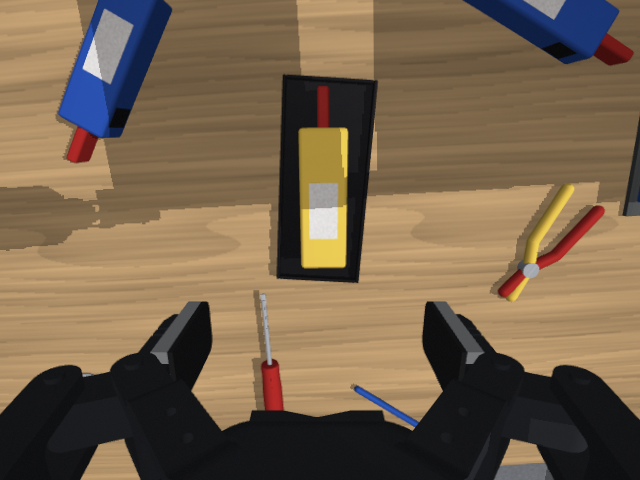

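Emit:
arm_command([
  {"translation": [0.01,0.05,0.4],"dr": [0,0,0],"grip": 0.85},
  {"translation": [0.01,0.05,0.8],"dr": [0,0,0],"grip": 0.85},
  {"translation": [0.01,0.05,1],"dr": [0,0,0],"grip": 0.85},
], force=50)

```text
t: 2.7
tcp_pos: [0.5119, 0.3315, 0.1206]
tool_rot: [-3.139, -0.006, 3.092]
force: [-0.6, -0.5, -0.0]
opening: 0.0727
grip_force: 0.0
```

Emit:
arm_command([
  {"translation": [0,0,0.4],"dr": [0,0,0],"grip": 0.85},
  {"translation": [0,0,0.7],"dr": [0,0,0],"grip": 0.85},
  {"translation": [0,0,0.88],"dr": [0,0,0],"grip": 0.85},
  {"translation": [0,0,0.88],"dr": [0,0,0],"grip": 0.85},
])

```text
t: 3.1
tcp_pos: [0.5118, 0.331, 0.0154]
tool_rot: [-3.138, -0.007, 3.092]
force: [-0.5, 0.1, -0.0]
opening: 0.0723
grip_force: 0.0
```

Emit:
arm_command([
  {"translation": [0,0,0],"dr": [0,0,0],"grip": 0.3},
  {"translation": [0,0,0],"dr": [0,0,0],"grip": 0.3},
  {"translation": [0,0,0],"dr": [0,0,0],"grip": 0.3},
  {"translation": [0,0,0],"dr": [0,0,0],"grip": 0.3},
  {"translation": [0,0,0],"dr": [0,0,0],"grip": 0.3},
  {"translation": [0,0,0],"dr": [0,0,0],"grip": 0.3},
])

```text
t: 3.7
tcp_pos: [0.5168, 0.3309, 0.019]
tool_rot: [3.141, 0.001, 3.091]
force: [-0.7, -0.4, 0.3]
opening: 0.0254
grip_force: 0.0
```

```bash
cat > d.py <<'E'
from h import *
c=np.load("pics/top.npy",allow_pickle=True).item()
V,U=np.mgrid[:480,:640]; P=cloud(c,np.c_[U.ravel(),V.ravel()]).reshape(480,640,3)
hsv=cv2.cvtColor(c["img"],cv2.COLOR_RGB2HSV); H,S=hsv[...,0],hsv[...,1]
B=(U>425)&(U<555)&(V>170)&(V<300)
def blob(m):
    n,L,s,_=cv2.connectedComponentsWithStats((m&B).astype(np.uint8)); k=1+s[1:,4].argmax(); return L==k
roof=blob((P[...,2]>.135)&(P[...,2]<.175))
p=P[roof]; print(np.median(p[:,2]),len(p),cv2.minAreaRect((p[:,:2]*1000).astype(np.float32)))
l=P[blob((H>45)&(H<75)&(S>120))&(P[...,2]>.14)]; print("lamp",len(l),l.mean(0))
g=P[blob(((H<6)|(H>174))&(S>140))]; g=g[(g[:,2]<.06)]; print("spare grip",len(g),g.mean(0),cv2.minAreaRect((g[:,:2]*1000).astype(np.float32)))
for d in r.spot_in("lamp","top")[:1]: print(d)
E
python3 d.py
```

```text
0.1512032083237257 7244 ((486.9471740722656, -191.71707153320312), (191.56874084472656, 200.1324462890625), 79.30694580078125)
lamp 96 [ 0.52699618 -0.19798061  0.16498078]
spare grip 69 [ 0.46640819 -0.09013377  0.03536717] ((466.1031188964844, -90.09907531738281), (38.724090576171875, 10.831107139587402), 82.60956573486328)
{'box': [497.5, 217.6, 16.0, 15.0], 'p': 0.79}
```

The fingers closed to 25 mm with no force, so the pack isn't held. I'll look.

Run:
```python
from h import *
a=r.camera("wrist"); b=r.camera("side")
i=np.hstack([cv2.resize(a["img"],(400,300)),cv2.resize(b["img"][180:420,220:540],(400,300))])
save({"img":i},"chk.png"); print(r.get_state()["grip_force"])
```

```text
0.0
```

View pics/chk.png

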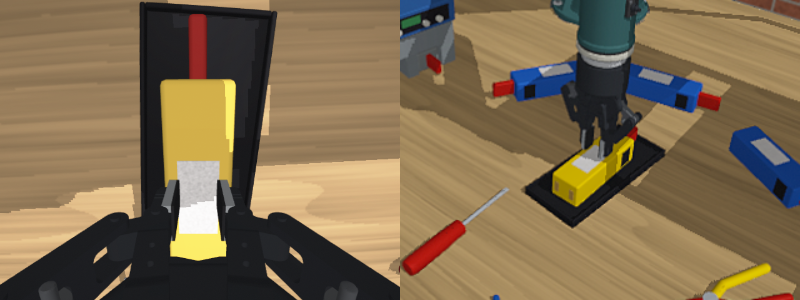

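Run:
```python
from h import *
st=r.get_state(); print(st["t"],st["tcp_pos"],st["tool_rot"],st["joints"],st["opening"])
c=r.camera("wrist")
for u,v,n in[(320,160,"pack yellow"),(318,300,"label"),(100,100,"bench"),(100,200,"bench"),(270,310,"fingerL"),(277,340,"padL"),(290,350,"x"),(365,310,"fingerR"),(325,395,"yellow end"),(250,250,"tray"),(315,60,"grip")]:
    print(n,cloud(c,[(u,v)],st)[0].round(4), c["img"][v,u])
c=r.camera("side"); hsv=cv2.cvtColor(c["img"],cv2.COLOR_RGB2HSV)
m=(hsv[...,0]>20)&(hsv[...,0]<34)&(hsv[...,1]>140); V,U=np.mgrid[:480,:640]; m&=(U>320)&(U<440)&(V>260)&(V<370)
p=maskpts(c,m); print(np.percentile(p,[1,50,99],axis=0).round(4))
v,u=np.nonzero((c["img"].max(2)<70)&(U>340)&(U<430)&(V>220)&(V<320)); p=cloud(c,np.c_[u,v]); p=p[(p[:,2]>.02)&(p[:,2]<.1)]; print(len(p),np.percentile(p,[1,10,50,90],axis=0).round(4))
```

```text
3.85 [0.51654177 0.33083486 0.01862979] [-3.14151732e+00 -5.78568960e-05  3.09063938e+00] [ 4.57117937e-01  5.76532008e-01  1.64665345e+00 -4.74056505e-05
  9.18494397e-01 -1.06269634e+00] 0.025773030173824516
pack yellow [0.4552 0.3351 0.0456] [211 176  74]
label [0.5173 0.3311 0.0462] [199 196 194]
bench [ 4.219e-01  2.238e-01 -1.000e-04] [142 116  85]
bench [ 0.4735  0.2121 -0.0009] [173 142 103]
fingerL [0.5049 0.3142 0.0778] [104 106 108]
padL [0.5088 0.3179 0.0916] [37 36 39]
x [0.5433 0.3163 0.0455] [252 252 251]
fingerR [0.5064 0.3485 0.0783] [103 105 107]
yellow end [0.5696 0.3319 0.0462] [252 238 106]
tray [0.5052 0.294  0.0048] [24 24 26]
grip [0.4164 0.3351 0.0378] [152  41  39]
[[0.4482 0.3062 0.0018]
 [0.5591 0.3503 0.0391]
 [0.5935 0.3597 0.0469]]
330 [[0.4393 0.2959 0.0223]
 [0.4753 0.3079 0.0377]
 [0.5209 0.3188 0.0763]
 [0.5281 0.3587 0.0976]]
```

Run:
```python
from h import *
st=r.get_state(); c=r.camera("wrist"); V,U=np.mgrid[:480,:640]
P=cloud(c,np.c_[U.ravel(),V.ravel()],st).reshape(480,640,3)
for col in(264,270,276,350,360):
    print(col,[(v,*P[v,col].round(3)) for v in range(264,330,8)])
# all finger-ish points: near TCP, outside the pack top
m=(abs(P[...,0]-.5165)<.03)&(P[...,2]>.05)&(P[...,2]<.11)&(abs(P[...,1]-.331)<.05)
for z in np.arange(.05,.11,.01):
    q=P[m&(P[...,2]>=z)&(P[...,2]<z+.01)]; print(z.round(2),len(q),(q.min(0).round(3),q.max(0).round(3)) if len(q) else "")
```

```text
264 [(264, np.float64(0.499), np.float64(0.308), np.float64(0.044)), (272, np.float64(0.503), np.float64(0.308), np.float64(0.044)), (280, np.float64(0.507), np.float64(0.307), np.float64(0.044)), (288, np.float64(0.511), np.float64(0.307), np.float64(0.044)), (296, np.float64(0.515), np.float64(0.306), np.float64(0.044)), (304, np.float64(0.508), np.float64(0.31), np.float64(0.066)), (312, np.float64(0.504), np.float64(0.312), np.float64(0.08)), (320, np.float64(0.505), np.float64(0.313), np.float64(0.084)), (328, np.float64(0.505), np.float64(0.314), np.float64(0.09))]
270 [(264, np.float64(0.499), np.float64(0.311), np.float64(0.045)), (272, np.float64(0.503), np.float64(0.31), np.float64(0.044)), (280, np.float64(0.507), np.float64(0.31), np.float64(0.046)), (288, np.float64(0.505), np.float64(0.312), np.float64(0.058)), (296, np.float64(0.505), np.float64(0.313), np.float64(0.066)), (304, np.float64(0.505), np.float64(0.314), np.float64(0.073)), (312, np.float64(0.505), np.float64(0.314), np.float64(0.08)), (320, np.float64(0.505), np.float64(0.315), np.float64(0.085)), (328, np
[... 1516 characters left out ...]
), np.float64(0.066)), (304, np.float64(0.507), np.float64(0.347), np.float64(0.073)), (312, np.float64(0.507), np.float64(0.347), np.float64(0.079)), (320, np.float64(0.507), np.float64(0.346), np.float64(0.084)), (328, np.float64(0.507), np.float64(0.345), np.float64(0.09))]
0.05 226 (array([0.505, 0.307, 0.053]), array([0.528, 0.354, 0.06 ]))
0.06 904 (array([0.504, 0.304, 0.06 ]), array([0.529, 0.357, 0.07 ]))
0.07 1161 (array([0.504, 0.304, 0.07 ]), array([0.528, 0.357, 0.08 ]))
0.08 1135 (array([0.504, 0.305, 0.08 ]), array([0.529, 0.357, 0.09 ]))
0.09 2355 (array([0.501, 0.288, 0.09 ]), array([0.529, 0.374, 0.1  ]))
0.1 7510 (array([0.5  , 0.281, 0.1  ]), array([0.531, 0.379, 0.11 ]))
```

The wrist depth puts the fingertips at z ≈ 0.055 with the reported TCP at 0.019. Real tips are about 35 mm behind the reported TCP, and the side view agrees. I'll open and measure the tips again before going lower.

Emit:
arm_command([
  {"translation": [0,0,0],"dr": [0,0,0],"grip": 0.85},
  {"translation": [0,0,0],"dr": [0,0,0],"grip": 0.85},
  {"translation": [0,0,0],"dr": [0,0,0],"grip": 0.85},
  {"translation": [0,0,0],"dr": [0,0,0],"grip": 0.85},
])

```text
t: 4.4
tcp_pos: [0.5165, 0.3309, 0.0185]
tool_rot: [-3.141, -0.0, 3.091]
force: [0.2, 0.4, -0.0]
opening: 0.0726
grip_force: 0.0
```

```bash
cat > tips.py <<'E'
from h import *
# finger points in the tool frame (front-facing strip), lowest z along the tool
def tips():
    st=r.get_state(); c=r.camera("wrist"); V,U=np.mgrid[:480,:640]
    n=cv2.undistortPoints(np.c_[U.ravel(),V.ravel()].astype(float)[:,None],K(c),np.array(c["dist_coeffs"],float))[:,0]; z=c["z_map"].ravel()
    q=np.c_[n*z[:,None],z]; M=np.array(c["T_tool_cam"]); q=q@M[:3,:3].T+M[:3,3]
    return st,c,q[z>0]
if __name__=="__main__":
    st,c,q=tips(); print(st["t"],st["tcp_pos"],st["opening"],st["force"])
    W=Ro.from_euler('xyz',st["tool_rot"]).as_matrix(); wz=(q@W.T+st["tcp_pos"])[:,2]
    for s in(-1,1):
        f=q[(abs(q[:,0]-.0115)<.003)&(s*q[:,1]>.005)&(s*q[:,1]<.065)&(wz>.053)&(q[:,2]>-.08)]
        print(s,len(f),np.percentile(f[:,2],[90,99,100]).round(4),f[f[:,2]>np.percentile(f[:,2],90)].mean(0).round(4))
E
python3 tips.py
```

```text
4.4 [0.51651281 0.33090964 0.01854459] 0.07257416693488941 [ 0.2213164   0.37949089 -0.04636148]
-1 1069 [-0.0515 -0.0471 -0.0448] [ 0.0105 -0.0391 -0.049 ]
1 1043 [-0.0514 -0.047  -0.0442] [ 0.0103  0.0386 -0.0489]
```

Emit:
arm_command([
  {"translation": [0,0,0.12],"dr": [0,0,0],"grip": 0.85},
  {"translation": [0,0,0.23],"dr": [0,0,0],"grip": 0.85},
  {"translation": [0,0,0.33],"dr": [0,0,0],"grip": 0.85},
  {"translation": [0,0,0.33],"dr": [0,0,0],"grip": 0.85},
])

```text
t: 4.85
tcp_pos: [0.5145, 0.3298, -0.0238]
tool_rot: [-3.139, -0.004, 3.091]
force: [0.1, -0.8, -0.1]
opening: 0.0727
grip_force: 0.0
```

Emit:
arm_command([
  {"translation": [0,0,0],"dr": [0,0,0],"grip": 0.4},
  {"translation": [0,0,0],"dr": [0,0,0],"grip": 0.4},
  {"translation": [0,0,0],"dr": [0,0,0],"grip": 0.4},
  {"translation": [0,0,0],"dr": [0,0,0],"grip": 0.4},
  {"translation": [0,0,0],"dr": [0,0,0],"grip": 0.4},
], force=50)

```text
t: 5.35
tcp_pos: [0.5165, 0.3309, -0.021]
tool_rot: [-3.142, 0.0, 3.091]
force: [0.0, -0.2, -3.9]
opening: 0.0493
grip_force: 54.4
```

Held at 49 mm and 54 N. From the top view, dock yaw ≈ -10.7°, origin ≈ (0.5025, -0.1093), and the lamp and spare grip agree to 1–2 mm. The free bay is at dock x = +40. Next: lift, carry and turn.

Emit:
arm_command([
  {"translation": [0,0,-0.25],"dr": [0,0,0],"grip": 0.4},
  {"translation": [0,0,-0.6],"dr": [0,0,0],"grip": 0.4},
  {"translation": [0,0,-1],"dr": [0,0,0],"grip": 0.4},
], force=60)

```text
t: 5.65
tcp_pos: [0.5146, 0.3299, 0.0985]
tool_rot: [-3.139, -0.004, 3.091]
force: [1.0, -0.2, -5.1]
opening: 0.0494
grip_force: 65.5
```

Emit:
arm_command([
  {"translation": [-0.045,-0.224,0],"dr": [0,0,0.285],"grip": 0.4},
  {"translation": [-0.09,-0.447,0],"dr": [0,0,0.57],"grip": 0.4},
  {"translation": [-0.136,-0.671,0],"dr": [0,0,0.854],"grip": 0.4},
])

```text
t: 5.95
tcp_pos: [0.5282, 0.2488, 0.0993]
tool_rot: [-3.141, 0.0, 2.659]
force: [0.2, -0.1, -6.5]
opening: 0.049
grip_force: 65.7
```

Emit:
arm_command([
  {"translation": [-0.134,-0.185,0],"dr": [0,0,0.285],"grip": 0.4},
  {"translation": [-0.267,-0.37,0],"dr": [0,0,0.57],"grip": 0.4},
  {"translation": [-0.401,-0.554,0],"dr": [0,0,0.854],"grip": 0.4},
])

```text
t: 6.25
tcp_pos: [0.5401, 0.1673, 0.0987]
tool_rot: [-3.141, -0.0, 2.231]
force: [0.0, 0.6, -5.3]
opening: 0.049
grip_force: 65.8
```

Emit:
arm_command([
  {"translation": [-0.2,-0.113,0],"dr": [0,0,0.285],"grip": 0.4},
  {"translation": [-0.4,-0.225,0],"dr": [0,0,0.57],"grip": 0.4},
  {"translation": [-0.595,-0.338,0],"dr": [0,0,0.854],"grip": 0.4},
])

```text
t: 6.55
tcp_pos: [0.5525, 0.0861, 0.0987]
tool_rot: [-3.141, -0.0, 1.804]
force: [0.4, -0.4, -5.7]
opening: 0.0492
grip_force: 65.9
```

Emit:
arm_command([
  {"translation": [-0.227,-0.02,0],"dr": [0,0,0.285],"grip": 0.4},
  {"translation": [-0.455,-0.04,0],"dr": [0,0,0.57],"grip": 0.4},
  {"translation": [-0.682,-0.061,0],"dr": [0,0,0.854],"grip": 0.4},
  {"translation": [-0.682,-0.061,0],"dr": [0,0,0.854],"grip": 0.4},
  {"translation": [-0.682,-0.061,0],"dr": [0,0,0.854],"grip": 0.4},
])

```text
t: 7.05
tcp_pos: [0.5647, 0.0056, 0.0987]
tool_rot: [-3.14, -0.0, 1.382]
force: [-0.5, 1.0, -5.9]
opening: 0.0488
grip_force: 65.7
```

Run:
```python
from h import *
st=r.get_state(); print({k:np.round(st[k],4) for k in("t","tcp_pos","tool_rot","joints","force","opening","grip_force")})
c=r.camera("wrist"); s=r.camera("side"); t=r.camera("top"); np.save("pics/w2.npy",{"c":c,"st":st},allow_pickle=True)
save({"img":np.hstack([cv2.resize(c["img"],(400,300)),cv2.resize(s["img"][120:360,130:450],(400,300))])},"carry.png")
```

```text
{'t': np.float64(7.05), 'tcp_pos': array([0.5647, 0.0056, 0.0987]), 'tool_rot': array([-3.1404e+00, -1.0000e-04,  1.3823e+00]), 'joints': array([-1.1250e-01,  4.1570e-01,  1.6949e+00,  3.0000e-04,  1.0322e+00,
        7.5900e-02]), 'force': array([-0.5361,  0.9832, -5.9211]), 'opening': np.float64(0.0488), 'grip_force': np.float64(65.6736)}
```

View pics/carry.png

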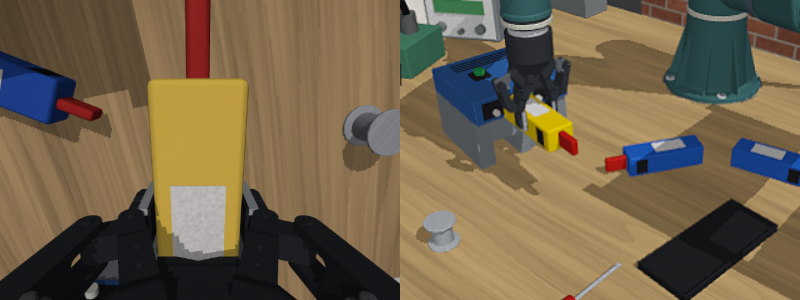

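Emit:
arm_command([
  {"translation": [0,0,0.35],"dr": [0,0,0],"grip": 0.4},
  {"translation": [0,0,0.7],"dr": [0,0,0],"grip": 0.4},
  {"translation": [0,0,0.9],"dr": [0,0,0],"grip": 0.4},
  {"translation": [0,0,0.98],"dr": [0,0,0],"grip": 0.4},
  {"translation": [0,0,0.98],"dr": [0,0,0],"grip": 0.4},
])

```text
t: 7.7
tcp_pos: [0.5644, 0.0069, -0.0197]
tool_rot: [-3.139, 0.0, 1.384]
force: [-1.1, 0.1, -4.9]
opening: 0.0491
grip_force: 65.5
```

Emit:
arm_command([
  {"translation": [0,0,0.02],"dr": [0,0,0],"grip": 0.4},
  {"translation": [0,0,0.035],"dr": [0,0,0],"grip": 0.4},
  {"translation": [0,0,0.035],"dr": [0,0,0],"grip": 0.4},
])

```text
t: 8.0
tcp_pos: [0.5664, 0.006, -0.0217]
tool_rot: [3.139, -0.0, 1.383]
force: [-0.1, 0.0, -5.2]
opening: 0.0493
grip_force: 65.6
```

Emit:
arm_command([
  {"translation": [0,0,0.01],"dr": [0,0,0],"grip": 0.4},
  {"translation": [0,0,0.02],"dr": [0,0,0],"grip": 0.4},
  {"translation": [0,0,0.02],"dr": [0,0,0],"grip": 0.4},
])

```text
t: 8.3
tcp_pos: [0.5657, 0.006, -0.0249]
tool_rot: [3.141, 0.0, 1.383]
force: [0.5, 0.1, -3.3]
opening: 0.0489
grip_force: 65.9
```

Touching down, since the weight is partly off. Release, rise and step back towards the grip.

Emit:
arm_command([
  {"translation": [0,0,0.005],"dr": [0,0,0],"grip": 0.4},
  {"translation": [0,0,0.005],"dr": [0,0,0],"grip": 0.85},
  {"translation": [0,0,0.005],"dr": [0,0,0],"grip": 0.85},
  {"translation": [0,0,0.005],"dr": [0,0,0],"grip": 0.85},
  {"translation": [0,0,0.005],"dr": [0,0,0],"grip": 0.85},
  {"translation": [0,0,0.005],"dr": [0,0,0],"grip": 0.85},
])

```text
t: 8.9
tcp_pos: [0.5654, 0.0061, -0.0258]
tool_rot: [3.142, 0.0, 1.383]
force: [-0.2, 0.4, -0.8]
opening: 0.0726
grip_force: 0.0
```

Emit:
arm_command([
  {"translation": [0,0,-0.3],"dr": [0,0,0],"grip": 0.85},
  {"translation": [0,0,-0.65],"dr": [0,0,0],"grip": 0.85},
  {"translation": [0,0,-1],"dr": [0,0,0],"grip": 0.85},
])

```text
t: 9.2
tcp_pos: [0.5646, 0.0061, 0.095]
tool_rot: [-3.14, 0.0, 1.383]
force: [0.8, -0.4, 0.0]
opening: 0.0725
grip_force: 0.0
```

Emit:
arm_command([
  {"translation": [0.4,0,-0.1],"dr": [0,-0.25,0],"grip": 0.85},
  {"translation": [0.7,0,-0.2],"dr": [0,-0.5,0],"grip": 0.85},
  {"translation": [1,0,-0.3],"dr": [0,-0.7,0],"grip": 0.85},
])

```text
t: 9.5
tcp_pos: [0.5894, 0.1248, 0.1323]
tool_rot: [3.136, 0.353, 1.378]
force: [0.9, 0.1, -0.4]
opening: 0.0728
grip_force: 0.0
```

Emit:
arm_command([
  {"translation": [0.15,0,-0.1],"dr": [0,-0.25,0],"grip": 0.85},
  {"translation": [0.35,0,-0.15],"dr": [0,-0.5,0],"grip": 0.85},
  {"translation": [0.5,0,-0.2],"dr": [0,-0.7,0],"grip": 0.85},
  {"translation": [0.5,0,-0.2],"dr": [0,-0.7,0],"grip": 0.85},
  {"translation": [0.5,0,-0.2],"dr": [0,-0.7,0],"grip": 0.85},
])

```text
t: 10.0
tcp_pos: [0.5994, 0.1883, 0.1305]
tool_rot: [-3.139, 0.701, 1.387]
force: [-0.5, 0.7, 0.3]
opening: 0.0727
grip_force: 0.0
```

Run:
```python
from h import *
from w import yellow
st,c,p=yellow("tilt.png"); np.save("pics/w3.npy",{"c":c,"st":st},allow_pickle=True)
print({k:np.round(st[k],4) for k in("t","tcp_pos","tool_rot","joints","force","opening")})
p=p[(p[:,2]>.034)&(p[:,2]<.05)]; print(len(p),np.median(p[:,2]),cv2.minAreaRect((p[:,:2]*1000).astype(np.float32)))
t=r.camera("top"); np.save("pics/top2.npy",t,allow_pickle=True)
```

```text
{'t': np.float64(10.0), 'tcp_pos': array([0.5994, 0.1883, 0.1305]), 'tool_rot': array([-3.139 ,  0.7011,  1.3865]), 'joints': array([ 0.5154,  0.7656,  1.1851, -0.5173,  1.6752,  0.7754]), 'force': array([-0.547 ,  0.6906,  0.3067]), 'opening': np.float64(0.0727)}
2483 0.04111526028299439 ((566.1207275390625, 8.287384033203125), (148.96871948242188, 49.580299377441406), 79.22454833984375)
```

View pics/tilt.png

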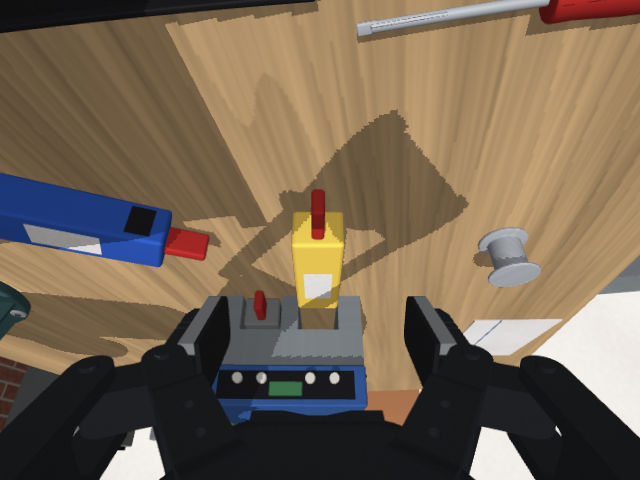

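The pack lies on the bench with its grip (318,215) towards me. Its contacts end faces the free bay at (320,318), and the spare's grip is at (260,305). I'll measure the bay in the same wrist frame.

```bash
cat > bay.py <<'E'
from h import *
d=np.load("pics/w3.npy",allow_pickle=True).item(); c,st=d["c"],d["st"]
V,U=np.mgrid[:480,:640]; P=cloud(c,np.c_[U.ravel(),V.ravel()],st)
a=np.radians(-10.7); xd=np.array([np.cos(a),np.sin(a)]); yd=np.array([-np.sin(a),np.cos(a)]); O=np.array([.5025,-.1093])
D=np.c_[(P[:,:2]-O)@xd,(P[:,:2]-O)@yd,P[:,2]]*1000
f=D[(D[:,2]>55)&(D[:,2]<92)&(abs(D[:,0])<95)&(abs(D[:,1])<12)]
k=np.polyfit(f[:,0],f[:,1],1); e=f[:,1]-np.polyval(k,f[:,0]); f=f[abs(e)<3]; k=np.polyfit(f[:,0],f[:,1],1)
print("face y at x=0, tilt deg",len(f),k[1],np.degrees(np.arctan(k[0])), "x extent",np.percentile(f[:,0],[0.5,99.5]))
# mouth edges at low heights: face points at y~0
for z0,z1 in((8,20),(20,32),(32,46)):
    g=D[(D[:,2]>z0)&(D[:,2]<z1)&(abs(D[:,1]-k[1])<4)&(abs(D[:,0])<105)]
    h=np.histogram(g[:,0],bins=np.arange(-104,105,4))[0]; print(z0,h.tolist())
    print("  edges: below 40:",g[(g[:,0]<40)&(g[:,0]>-5)][:,0].max(initial=-999)," above 40:",g[g[:,0]>40][:,0].min(initial=999))
# bay inner side walls
for lo,hi in((2,28),(52,78)):
    w=D[(D[:,2]>5)&(D[:,2]<45)&(D[:,1]<-6)&(D[:,1]>-120)&(D[:,0]>lo-10)&(D[:,0]<hi+10)]; print("wall",len(w),np.percentile(w[:,0],[5,50,95]) if len(w) else "")
img=c["img"]; hsv=cv2.cvtColor(img,cv2.COLOR_RGB2HSV).reshape(-1,3)
R=((hsv[:,0]<6)|(hsv[:,0]>174))&(hsv[:,1]>140)
for nm,y0,y1 in(("spare grip",-20,60),("pack grip",150,260)):
    g=D[R&(D[:,2]>3)&(D[:,2]<50)&(abs(D[:,0])<80)&(D[:,1]>y0)&(D[:,1]<y1)]; print(nm,len(g),np.percentile(g,[1,50,99],axis=0).round(1).tolist())
pk=D[(hsv[:,0]>20)&(hsv[:,0]<34)&(hsv[:,1]>140)&(D[:,2]>34)&(D[:,2]<50)]
print("pack in dock",cv2.minAreaRect(pk[:,:2].astype(np.float32)))
E
python3 bay.py; sed -i 's#pics/top.npy#pics/top2.npy#' d.py; python3 d.py | head -2
```

```text
face y at x=0, tilt deg 3597 -1.767432791959389 -0.12845897151072883 x extent [-79.4337303   94.26609492]
8 [0, 0, 0, 0, 12, 21, 22, 23, 22, 9, 1, 1, 1, 0, 0, 0, 0, 3, 3, 2, 2, 1, 0, 19, 21, 19, 25, 24, 22, 0, 0, 0, 0, 0, 0, 0, 0, 0, 0, 0, 0, 0, 0, 16, 20, 19, 22, 23, 24, 20, 22, 4]
  edges: below 40: 11.867873838333312  above 40: 68.92547359895093
20 [0, 0, 0, 0, 1, 18, 23, 20, 25, 9, 1, 2, 1, 1, 0, 0, 0, 8, 3, 1, 0, 0, 0, 16, 24, 25, 23, 21, 22, 6, 0, 0, 0, 0, 0, 0, 0, 0, 0, 0, 0, 0, 0, 16, 25, 23, 20, 22, 22, 22, 23, 7]
  edges: below 40: 12.276333105697107  above 40: 69.6236260391834
32 [0, 0, 0, 0, 0, 8, 27, 27, 28, 13, 0, 1, 2, 1, 0, 5, 8, 7, 0, 0, 4, 1, 0, 24, 26, 28, 27, 28, 29, 10, 0, 0, 0, 0, 0, 0, 0, 0, 0, 0, 0, 0, 0, 22, 26, 29, 30, 29, 30, 28, 29, 5]
  edges: below 40: 12.711528050577076  above 40: 69.20096032785436
wall 50 [12.51320142 12.76323305 12.91623313]
wall 61 [68.66807723 68.86234101 68.9933798 ]
spare grip 289 [[-43.4, -4.9, 9.0], [-36.5, 30.4, 26.2], [-32.9, 34.8, 35.0]]
pack grip 816 [[-79.5, 164.4, 9.4], [39.3, 226.8, 30.4], [46.2, 241.0, 35.2]]
pack in dock ((40.682518005371094, 127.35511779785156), (148.96871948242188, 49.58033752441406), 89.92454528808594)
0.15119213627111294 7240 ((487.208740234375, -191.8535614013672), (192.14479064941406, 200.6132049560547), 79.40592956542969)
lamp 91 [ 0.52706063 -0.19843601  0.16483007]
```

Pack and free bay agree within 0.2 mm and 0.1°. Next, the move to the grip.

```bash
cat > plan.py <<'E'
from h import *
import sys
a=np.radians(-10.75); xd=np.array([np.cos(a),np.sin(a),0]); yd=np.array([-np.sin(a),np.cos(a),0]); O=np.array([.5025,-.1093,0])
L=np.radians(40); zt=-np.sin(L)*yd-np.cos(L)*np.array([0,0,1]); yt=xd; xt=np.cross(yt,zt); RT=np.c_[xt,yt,zt]
def plan(x,y,z,back=0):  # grasp point in dock mm
    st=r.get_state(); R=Ro.from_euler('xyz',st["tool_rot"]).as_matrix()
    tgt=O+(x*xd+y*yd)/1000+np.array([0,0,z/1000])+(.0535-back)*zt
    print("t",st["t"],"tgt",tgt.round(4),"shift share",(R.T@(tgt-st["tcp_pos"])/.12).round(3),"turn share",(Ro.from_matrix(R.T@RT).as_rotvec()/.5).round(3),"F",st["force"].round(1))
if __name__=="__main__": plan(*map(float,sys.argv[1:]))
E
python3 plan.py 40.7 224 26 0.06; python3 plan.py 40.7 224 26 0
```

```text
t 10.15 tgt [0.585  0.1073 0.031 ] shift share [ 0.037 -0.     1.082] turn share [-0.001  0.002 -0.004] F [ 0.3  0.3 -0. ]
t 10.15 tgt [ 0.5779  0.0694 -0.015 ] shift share [ 0.038 -0.     1.582] turn share [-0.001  0.002 -0.004] F [ 0.3  0.3 -0. ]
```

Emit:
arm_command([
  {"translation": [0.02,0,0.35],"dr": [0,0,0],"grip": 0.7},
  {"translation": [0.04,0,0.7],"dr": [0,0,0],"grip": 0.7},
  {"translation": [0.04,0,1],"dr": [0,0,0],"grip": 0.7},
  {"translation": [0.04,0,1],"dr": [0,0,0],"grip": 0.7},
])

```text
t: 10.55
tcp_pos: [0.5825, 0.1098, 0.0357]
tool_rot: [-3.134, 0.704, 1.383]
force: [-0.4, 0.0, 0.3]
opening: 0.0597
grip_force: 0.0
```

Emit:
arm_command([
  {"translation": [0,0,0.2],"dr": [0,0,0],"grip": 0.6},
  {"translation": [0,0,0.4],"dr": [0,0,0],"grip": 0.6},
  {"translation": [0,0,0.58],"dr": [0,0,0],"grip": 0.6},
  {"translation": [0,0,0.58],"dr": [0,0,0],"grip": 0.6},
  {"translation": [0,0,0.58],"dr": [0,0,0],"grip": 0.6},
])

```text
t: 11.05
tcp_pos: [0.5788, 0.0709, -0.0143]
tool_rot: [3.139, 0.699, 1.38]
force: [-0.6, 0.4, 1.1]
opening: 0.0512
grip_force: 0.0
```

```bash
python3 plan.py 40.7 224 26 0
python3 - <<'E'
from h import *
st=r.get_state(); c=r.camera("wrist"); save(c,"pre.png")
print(r.get_state()["joints"].round(3))
E
```

```text
t 11.05 tgt [ 0.5779  0.0694 -0.015 ] shift share [-0.007 -0.005  0.013] turn share [ 0.001  0.001 -0.005] F [-0.6  0.4  1.1]
[ 0.386  0.847  1.456 -0.593  1.315  0.871]
```

View pics/pre.png

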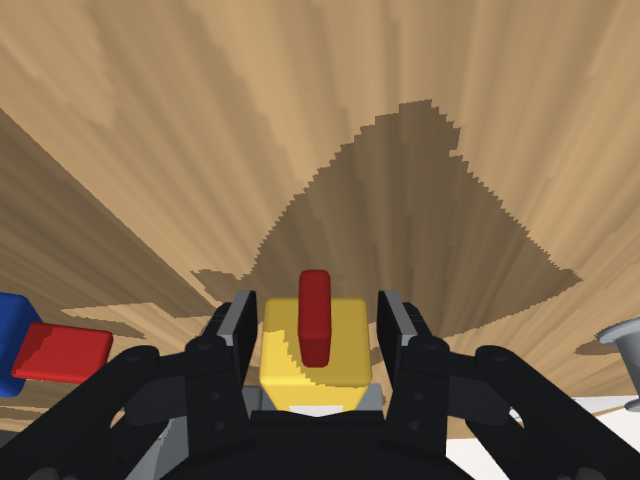

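The fin (315,318) is centred between the pads (about 246 and 388). Close on it.

Emit:
arm_command([
  {"translation": [0,0,0],"dr": [0,0,0],"grip": 0},
  {"translation": [0,0,0],"dr": [0,0,0],"grip": 0},
  {"translation": [0,0,0],"dr": [0,0,0],"grip": 0},
  {"translation": [0,0,0],"dr": [0,0,0],"grip": 0},
  {"translation": [0,0,0],"dr": [0,0,0],"grip": 0},
  {"translation": [0,0,0],"dr": [0,0,0],"grip": 0},
  {"translation": [0,0,0],"dr": [0,0,0],"grip": 0},
], force=40)

```text
t: 11.8
tcp_pos: [0.5784, 0.0717, -0.0152]
tool_rot: [3.14, 0.7, 1.382]
force: [-0.1, 3.2, 6.1]
opening: 0.0113
grip_force: 40.9
```

```bash
python3 plan.py 40.7 224 26 0
python3 - <<'E'
from h import *
from w import yellow
st,c,p=yellow(); np.save("pics/w3.npy",{"c":c,"st":st},allow_pickle=True); print(st["joints"].round(3))
E
python3 bay.py | tail -2
```

```text
t 11.8 tgt [ 0.5779  0.0694 -0.015 ] shift share [-0.017 -0.001  0.011] turn share [ 0.002  0.003 -0.001] F [-0.1  3.2  6.1]
[ 0.387  0.848  1.457 -0.594  1.314  0.872]Traceback (most recent call last):
  File "bay.py", line 7, in <module>
    k=np.polyfit(f[:,0],f[:,1],1); e=f[:,1]-np.polyval(k,f[:,0]); f=f[abs(e)<3]; k=np.polyfit(f[:,0],f[:,1],1)
    raise TypeError("expected non-empty vector for x")
TypeError: expected non-empty vector for x
```

Fin gripped (11.3 mm, 41 N). Raise 1 mm, since there's slight tip pressure on the bench, and slide towards the mouth.

Emit:
arm_command([
  {"translation": [-0.006,0,-0.007],"dr": [0,0,0],"grip": 0},
  {"translation": [-0.07,0,0.046],"dr": [0,0,0],"grip": 0},
  {"translation": [-0.14,0,0.1],"dr": [0,0,0],"grip": 0},
  {"translation": [-0.2,0,0.157],"dr": [0,0,0],"grip": 0},
  {"translation": [-0.26,0,0.208],"dr": [0,0,0],"grip": 0},
  {"translation": [-0.26,0,0.208],"dr": [0,0,0],"grip": 0},
  {"translation": [-0.26,0,0.208],"dr": [0,0,0],"grip": 0},
])

```text
t: 12.55
tcp_pos: [0.5695, 0.0308, -0.0151]
tool_rot: [-3.14, 0.701, 1.382]
force: [-0.9, -0.5, -3.7]
opening: 0.0114
grip_force: 39.5
```

```bash
cat > rel.py <<'E'
from plan import *
st=r.get_state(); R=Ro.from_euler('xyz',st["tool_rot"]).as_matrix(); g=st["tcp_pos"]-.0535*R[:,2]-O
print("t",st["t"],"grasp dock x,y,z",(np.array([g@xd,g@yd,g[2]])*1000).round(1),"turn",(Ro.from_matrix(R.T@RT).as_rotvec()).round(4),"F dock",np.round([st["force"]@xd,st["force"]@yd,st["force"][2]],1),"j",st["joints"].round(2),"grip",round(st["grip_force"],1))
E
python3 rel.py
python3 - <<'E'
from h import *
# pack in the side and top views
a=np.radians(-10.75); xd=np.array([np.cos(a),np.sin(a)]); yd=np.array([-np.sin(a),np.cos(a)]); O=np.array([.5025,-.1093])
for n in("side","top"):
    c=r.camera(n); save(c,n+"_s.png"); hsv=cv2.cvtColor(c["img"],cv2.COLOR_RGB2HSV)
    p=maskpts(c,(hsv[...,0]>20)&(hsv[...,0]<34)&(hsv[...,1]>140)); D=np.c_[(p[:,:2]-O)@xd,(p[:,:2]-O)@yd,p[:,2]]*1000
    D=D[(D[:,2]>36)&(D[:,2]<50)&(abs(D[:,0]-40)<60)&(D[:,1]>-30)&(D[:,1]<200)]; print(n,len(D),np.percentile(D,[1,50,99],axis=0).round(1).tolist())
E
```

```text
t 12.55 grasp dock x,y,z [ 39.8 184.6  25.8] turn [-0.0019  0.0029 -0.0005] F dock [-0.8 -0.6 -3.7] j [ 0.34  0.83  1.52 -0.63  1.26  0.86] grip 39.5
side 524 [[17.4, 13.8, 36.4], [45.4, 112.3, 39.0], [64.5, 158.7, 42.5]]
top 878 [[14.2, 8.6, 37.3], [37.9, 104.8, 43.0], [63.8, 157.0, 48.8]]
```

Emit:
arm_command([
  {"translation": [-0.064,0,0.054],"dr": [0,0,0],"grip": 0},
  {"translation": [-0.128,0,0.107],"dr": [0,0,0],"grip": 0},
  {"translation": [-0.192,0,0.161],"dr": [0,0,0],"grip": 0},
  {"translation": [-0.192,0,0.161],"dr": [0,0,0],"grip": 0},
])

```text
t: 13.05
tcp_pos: [0.5637, 0.0005, -0.0148]
tool_rot: [-3.14, 0.701, 1.383]
force: [0.3, -0.8, -3.8]
opening: 0.0113
grip_force: 39.4
```

```bash
for i in 1 2 3; do python3 rel.py; done
```

```text
t 13.05 grasp dock x,y,z [ 39.8 153.8  26.1] turn [-0.0018  0.003  -0.0004] F dock [ 0.4 -0.7 -3.8] j [ 0.3   0.81  1.57 -0.65  1.22  0.86] grip 39.4
t 13.05 grasp dock x,y,z [ 39.8 153.8  26.1] turn [-0.0018  0.003  -0.0004] F dock [ 0.4 -0.7 -3.8] j [ 0.3   0.81  1.57 -0.65  1.22  0.86] grip 39.4
t 13.05 grasp dock x,y,z [ 39.8 153.8  26.1] turn [-0.0018  0.003  -0.0004] F dock [ 0.4 -0.7 -3.8] j [ 0.3   0.81  1.57 -0.65  1.22  0.86] grip 39.4
```

Emit:
arm_command([
  {"translation": [-0.096,0.004,0.08],"dr": [0,0,0],"grip": 0},
  {"translation": [-0.192,0.004,0.161],"dr": [0,0,0],"grip": 0},
  {"translation": [-0.288,0.004,0.241],"dr": [0,0,0],"grip": 0},
  {"translation": [-0.383,0.004,0.321],"dr": [0,0,0],"grip": 0},
  {"translation": [-0.383,0.004,0.321],"dr": [0,0,0],"grip": 0},
])

```text
t: 13.55
tcp_pos: [0.5522, -0.0593, -0.0146]
tool_rot: [-3.139, 0.701, 1.382]
force: [-1.3, -0.8, -5.3]
opening: 0.0116
grip_force: 39.4
```

Emit:
arm_command([
  {"translation": [-0.096,0,0.08],"dr": [0,0,0],"grip": 0},
  {"translation": [-0.192,0,0.161],"dr": [0,0,0],"grip": 0},
  {"translation": [-0.256,0,0.214],"dr": [0,0,0],"grip": 0},
  {"translation": [-0.256,0,0.214],"dr": [0,0,0],"grip": 0},
])

```text
t: 13.95
tcp_pos: [0.5453, -0.0978, -0.0145]
tool_rot: [-3.14, 0.701, 1.382]
force: [1.0, -0.5, -4.2]
opening: 0.0112
grip_force: 39.4
```

```bash
python3 rel.py
```

```text
t 13.95 grasp dock x,y,z [40.  53.8 26.4] turn [-0.0023  0.0027 -0.0008] F dock [ 1.  -0.3 -4.2] j [ 0.15  0.77  1.69 -0.75  1.1   0.84] grip 39.4
```

Emit:
arm_command([
  {"translation": [-0.064,0,0.054],"dr": [0,0,0],"grip": 0},
  {"translation": [-0.128,0,0.107],"dr": [0,0,0],"grip": 0},
  {"translation": [-0.18,0,0.15],"dr": [0,0,0],"grip": 0},
  {"translation": [-0.18,0,0.15],"dr": [0,0,0],"grip": 0},
])

```text
t: 14.35
tcp_pos: [0.5404, -0.1249, -0.0144]
tool_rot: [-3.141, 0.701, 1.382]
force: [0.2, -1.0, -5.1]
opening: 0.0116
grip_force: 39.4
```

Emit:
arm_command([
  {"translation": [-0.01,0,0.008],"dr": [0,0,0],"grip": 0},
  {"translation": [-0.019,0,0.016],"dr": [0,0,0],"grip": 0},
  {"translation": [-0.019,0,0.016],"dr": [0,0,0],"grip": 0},
])

```text
t: 14.65
tcp_pos: [0.5406, -0.1267, -0.0144]
tool_rot: [-3.142, 0.7, 1.383]
force: [-0.1, -1.2, -5.0]
opening: 0.0114
grip_force: 39.5
```

```bash
python3 rel.py
```

```text
t 14.65 grasp dock x,y,z [40.7 24.5 26.5] turn [-0.0002  0.0022 -0.0001] F dock [ 0.1 -1.2 -5. ] j [ 0.11  0.76  1.72 -0.79  1.06  0.83] grip 39.5
```

Emit:
arm_command([
  {"translation": [0,0,0.013],"dr": [0,0,0],"grip": 0},
  {"translation": [-0.006,0,0.019],"dr": [0,0,0],"grip": 0},
  {"translation": [-0.013,0,0.024],"dr": [0,0,0],"grip": 0},
  {"translation": [-0.019,0,0.029],"dr": [0,0,0],"grip": 0},
  {"translation": [-0.019,0,0.029],"dr": [0,0,0],"grip": 0},
])

```text
t: 15.15
tcp_pos: [0.5405, -0.1306, -0.0152]
tool_rot: [3.14, 0.7, 1.382]
force: [0.3, 5.3, 2.7]
opening: 0.0109
grip_force: 40.8
```

```bash
python3 rel.py
```

```text
t 15.15 grasp dock x,y,z [41.3 20.6 25.7] turn [ 0.0009  0.002  -0.0006] F dock [-0.7  5.3  2.7] j [ 0.1   0.76  1.72 -0.79  1.05  0.83] grip 40.8
```

Emit:
arm_command([
  {"translation": [-0.007,0,0.004],"dr": [0,0,0],"grip": 0},
  {"translation": [-0.007,0,0.004],"dr": [0,0,0],"grip": 0},
])

```text
t: 15.35
tcp_pos: [0.5401, -0.1316, -0.0152]
tool_rot: [3.141, 0.7, 1.383]
force: [0.8, 3.4, 2.8]
opening: 0.0116
grip_force: 40.7
```

Emit:
arm_command([
  {"translation": [-0.007,0,0.005],"dr": [0,0,0],"grip": 0},
  {"translation": [-0.007,0,0.005],"dr": [0,0,0],"grip": 0},
])

```text
t: 15.55
tcp_pos: [0.54, -0.1323, -0.0152]
tool_rot: [3.141, 0.7, 1.382]
force: [1.2, 6.0, 3.0]
opening: 0.0116
grip_force: 40.9
```

Emit:
arm_command([
  {"translation": [-0.007,0,0.005],"dr": [0,0,0],"grip": 0},
  {"translation": [-0.007,0,0.005],"dr": [0,0,0],"grip": 0},
])

```text
t: 15.75
tcp_pos: [0.5401, -0.1323, -0.0152]
tool_rot: [3.14, 0.698, 1.382]
force: [0.6, 11.3, 5.9]
opening: 0.0116
grip_force: 41.7
```

Emit:
arm_command([
  {"translation": [-0.007,0,0.005],"dr": [0,0,0],"grip": 0},
  {"translation": [-0.007,0,0.005],"dr": [0,0,0],"grip": 0},
])

```text
t: 15.95
tcp_pos: [0.5402, -0.1322, -0.0153]
tool_rot: [3.139, 0.697, 1.381]
force: [0.3, 17.8, 9.6]
opening: 0.0113
grip_force: 42.4
```

```bash
python3 rel.py
python3 - <<'E'
from h import *
from plan import xd,yd,O
st=r.get_state(); c=r.camera("wrist"); hsv=cv2.cvtColor(c["img"],cv2.COLOR_RGB2HSV)
m=((hsv[...,0]<6)|(hsv[...,0]>174))&(hsv[...,1]>140); p=maskpts(c,m,st)-O
D=np.c_[p@xd,p@yd,p[:,2]]*1000; D=D[(D[:,2]>5)&(D[:,2]<40)&(D[:,1]<80)]
for lo,hi in((-60,-20),(20,60)):
    d=D[(D[:,0]>lo)&(D[:,0]<hi)]; print(len(d),np.percentile(d,[1,50,95,99],axis=0).round(1).tolist() if len(d) else "")
E
```

```text
t 15.95 grasp dock x,y,z [41.2 18.8 25.7] turn [ 0.0016 -0.0016 -0.0013] F dock [-3.  17.6  9.6] j [ 0.09  0.76  1.72 -0.79  1.05  0.83] grip 42.4
5578 [[-42.8, -5.6, 8.1], [-33.1, 25.1, 23.9], [-32.0, 33.4, 34.4], [-31.8, 33.9, 34.7]]
2943 [[35.5, -3.8, 8.5], [41.4, 31.6, 27.0], [46.4, 33.0, 34.7], [46.9, 33.5, 34.9]]
```

The grip's tip is now level with the spare's (33.5 vs 33.9 mm) and motion has stopped on the back wall at about 18 N. Ease off slightly, release, and withdraw along the tool axis.

Emit:
arm_command([
  {"translation": [0.008,0,-0.007],"dr": [0,0,0],"grip": 0},
  {"translation": [0.008,0,-0.007],"dr": [0,0,0],"grip": 0.35},
  {"translation": [0.008,0,-0.007],"dr": [0,0,0],"grip": 0.35},
  {"translation": [0.008,0,-0.007],"dr": [0,0,0],"grip": 0.35},
  {"translation": [0.008,0,-0.007],"dr": [0,0,0],"grip": 0.35},
])

```text
t: 16.5
tcp_pos: [0.5389, -0.1338, -0.0152]
tool_rot: [-3.141, 0.701, 1.383]
force: [-0.6, 0.0, -0.5]
opening: 0.0298
grip_force: 0.0
```

```bash
python3 rel.py
cat > gr.py <<'E'
from h import *
from plan import xd,yd,O
st=r.get_state(); c=r.camera("wrist"); hsv=cv2.cvtColor(c["img"],cv2.COLOR_RGB2HSV); save(c,"rel_%.2f.png"%st["t"]); print(st["opening"])
m=((hsv[...,0]<6)|(hsv[...,0]>174))&(hsv[...,1]>140); p=maskpts(c,m,st)-O
D=np.c_[p@xd,p@yd,p[:,2]]*1000; D=D[(D[:,2]>5)&(D[:,2]<40)&(D[:,1]<80)]
for lo,hi in((-60,-20),(20,60)):
    d=D[(D[:,0]>lo)&(D[:,0]<hi)]; print(len(d),np.percentile(d,[1,50,95,99],axis=0).round(1).tolist() if len(d) else "")
E
python3 gr.py
```

```text
t 16.5 grasp dock x,y,z [40.4 17.2 25.7] turn [-0.0012  0.0025 -0.0003] F dock [-0.6 -0.1 -0.5] j [ 0.09  0.76  1.72 -0.79  1.05  0.83] grip 0.0
0.029756351593152142
5553 [[-42.9, -5.1, 8.2], [-33.1, 25.6, 23.6], [-32.0, 33.3, 34.4], [-31.8, 33.8, 34.8]]
2942 [[35.7, -3.7, 8.4], [41.3, 31.6, 26.9], [46.2, 33.0, 34.7], [46.8, 33.5, 34.9]]
```

Emit:
arm_command([
  {"translation": [0,0,-0.15],"dr": [0,0,0],"grip": 0.35},
  {"translation": [0,0,-0.4],"dr": [0,0,0],"grip": 0.35},
  {"translation": [0,0,-0.7],"dr": [0,0,0],"grip": 0.35},
  {"translation": [0,0,-1],"dr": [0,0,0],"grip": 0.35},
])

```text
t: 16.95
tcp_pos: [0.5533, -0.0569, 0.0774]
tool_rot: [-3.14, 0.7, 1.383]
force: [0.6, -0.5, 1.6]
opening: 0.0296
grip_force: 0.0
```

Emit:
arm_command([
  {"translation": [0.1,0,-0.3],"dr": [0,0,0],"grip": 0.35},
  {"translation": [0.2,0,-0.6],"dr": [0,0,0],"grip": 0.35},
  {"translation": [0.2,0,-0.6],"dr": [0,0,0],"grip": 0.35},
  {"translation": [0.2,0,-0.6],"dr": [0,0,0],"grip": 0.35},
])

```text
t: 17.35
tcp_pos: [0.5662, 0.0067, 0.1164]
tool_rot: [3.141, 0.7, 1.383]
force: [-1.0, -0.5, 0.0]
opening: 0.0301
grip_force: 0.0
```

```bash
python3 rel.py; python3 gr.py; ls pics
```

```text
t 17.35 grasp dock x,y,z [ 40.9 160.3 157.4] turn [0.001  0.0018 0.0001] F dock [-0.9 -0.7  0. ] j [ 0.3   0.64  1.51 -0.61  1.41  0.72] grip 0.0
0.030129648695380713
767 [[-43.1, -6.3, 9.2], [-35.6, 25.0, 27.8], [-32.7, 33.5, 34.6], [-32.6, 34.1, 34.9]]
550 [[36.1, -6.1, 8.7], [41.4, 31.0, 32.0], [46.0, 32.9, 34.7], [46.8, 33.3, 34.9]]
carry.png
chk.png
crop.png
pre.png
rel_16.50.png
rel_17.35.png
side.npy
side0.png
side_s.png
tilt.png
top.npy
top0.png
top2.npy
top_s.png
w1.png
w2.npy
w3.npy
```

View pics/rel_17.35.png

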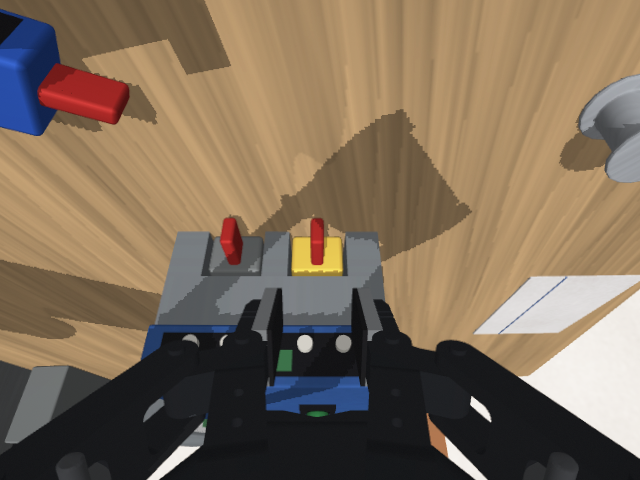

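The yellow pack (318,250) sits in the free bay, its grip level with the spare's (231,240), and the gripper is clear. Handing in.

```bash
python3 -c "
from cell import r
print(r.finish_job())"
```

```text
the job is handed in; nothing more can be done
None
```

I handed the job in at 17.4 s. The yellow pack is fully home in the free bay below the lamp, its grip within 1 mm of level with the spare's. It was laid flat and released on the bench first, then retaken by its grip; the highest push I read was about 18 N.

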